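# Rehang the cover of a test box on its hinge pin and lean it open

### The job

The cover of the grey test box has come off its hinge. Slide the cover back along the box until its knuckles line up between the box's knuckles, push the loose hinge pin along its channel through all five knuckles until its end is flush, then push the upright lever on the cover over so that the cover swings up on its hinge, and leave it leaning back open against the two rests behind the hinge. Leave the other things on the bench where they are.

Things in the scene. Friction and masses are not known exactly. Their poses are not given: they have to be found in the camera images.
- box: Grey test box fixed to the table, x -136 to +34 mm, y -68 to +68 mm, flat top with an opening 50 mm up. Origin on the table straight under the hinge's middle; +x from the box's front to its back (roughly away from the robot), +y along the hinge towards the pin channel, z up. Lips 10 mm high along both sides of the top guide the cover, with 2 mm play each side.
- hinge_centre (a point): Middle of the hinge axis: box frame (0, 0, 68) mm; the axis runs along the box's y. Three fixed knuckles (rings, 30 mm outside, 19 mm bore) lie on it at y -61..-39, -11..+11 and +39..+61 mm; the end at -61 is closed. Their feet stop the cover where the bores line up.
- bore_mouth (a point): Centre of the open mouth of the bore: box frame (0, +61, 68) mm, at the outer face of the last knuckle.
- channel (a point): Point on the hinge axis above the middle of the V-channel, box frame (0, +164, 68) mm. The channel is in line with the bore, y +64 to +264 mm, and carries the pin; its edges, 21 mm apart, end 2.5 mm below the hinge axis, so a finger can follow the pin above them.
- rests (a point): Midway between the two rests behind the hinge, box frame (+24, 0, 116) mm: short rubber-covered rods of 10 mm along y, at y -49..-23 and +23..+49 mm, each on a post. The open cover's plate leans on both; its lever passes between them.
- cover: Loose aluminium cover lying flat on the box. Origin: middle of its hinge axis; axes as the box's when flat. Plate x -86 to -16, y -60 to +60, z -18 to -10 mm; two knuckles (rings as the box's) round its y axis at y -36..-14 and +14..+36 mm. It starts 25 to 45 mm short of its place, where its origin meets hinge_centre. Mass 0.15 to 0.3 kg.
- cover_axis (a point): The origin of the cover, with its axes. Once pinned the cover swings up about it by 122 degrees (2.1 rad) to the rests; past about 100 degrees it falls back on to them by itself, before that it falls shut.
- cover_rim (a point): Middle of the front (-x) face of the upturned rim along the cover's front edge: cover frame (-86, 0, -4) mm. The rim reaches from z -18 to +2 mm. Pushing it towards the hinge slides the cover (1 to 3 N).
- cover_lever (a point): Point on the front (-x) face of the upright lever, 12 mm below its top: cover frame (-28, 0, +60) mm. The lever is 30 mm wide (y), 8 mm thick, from the plate up to z = +72 mm. Once pinned, pushing it high up on this face, along the arc about the hinge (back, then down), swings the cover up (about 2 to 5 N).
- pin_centre (a point): Middle of the loose steel hinge pin, 16 mm diameter, 120 mm long, lying in the channel at the height of the hinge axis; its y axis runs along it. Mass 0.1 to 0.16 kg.
- pin_tail (a point): Centre of the flat end of the pin, 60 mm from its middle, away from the hinge: here it is pushed. The other end is round and starts 8 to 35 mm short of the bore mouth. Fully home, the flat end is flush with the mouth.
- heatsink: Bystander: finned aluminium heat sink, 60 x 70 x 34 mm, origin under its centre; it stands in front of the channel.
- screwdriver: Bystander: orange and black electric screwdriver, about 200 mm long, 37 mm high, lying behind the channel.
- bin: Bystander: blue open parts bin, 130 x 190 x 75 mm.
- housing: Bystander: black plastic housing, 100 x 130 x 62 mm.
- tray: Bystander: grey divided tray, 120 x 90 x 25 mm.
- flux_bottle: Bystander: white bottle, 48 mm across, 110 mm high.
There are look-alikes about, which are no part of the job. There is more than one size of the cover; the one meant has the size given above.

How it is judged:
On the way, in this order (a step that is already met when the one before it is completed fails the run):
1. the cover lies flat with its knuckles lined up between the box's (within 5 mm) (x of cover_axis in the frame of box between -0.005 and 0.005 m and z of cover_axis in the frame of box between 0.063 and 0.073 m and y of cover_axis in the frame of box between -0.006 and 0.006 m and angle between cover_axis's own z axis and vertical below 0.1 rad), for 0.2 s.
2. the pin is through all five knuckles, its end flush with the mouth within 7 mm, the cover still lined up and flat (x of cover_axis in the frame of box between -0.005 and 0.005 m and z of cover_axis in the frame of box between 0.063 and 0.073 m and y of cover_axis in the frame of box between -0.006 and 0.006 m and y of pin_tail in the frame of box between 0.054 and 0.068 m and x of pin_tail in the frame of box between -0.005 and 0.005 m and z of pin_tail in the frame of box between 0.063 and 0.073 m and angle between the y axis of pin_centre and the y axis of box, either way round below 0.06 rad and angle between cover_axis's own z axis and vertical below 0.2 rad), for 0.2 s.
At the end, for the whole second after the job is handed in: Pin through all five knuckles, its end flush within 7 mm and within 5 mm of the hinge axis (0.06 rad); the cover's hinge axis within 5 mm (6 mm along it) of the box's; the cover at rest, leaning back on the rests, swung up 1.97 to 2.27 rad from flat (x of cover_axis in the frame of box between -0.005 and 0.005 m and z of cover_axis in the frame of box between 0.063 and 0.073 m and y of cover_axis in the frame of box between -0.006 and 0.006 m and y of pin_tail in the frame of box between 0.054 and 0.068 m and x of pin_tail in the frame of box between -0.005 and 0.005 m and z of pin_tail in the frame of box between 0.063 and 0.073 m and angle between the y axis of pin_centre and the y axis of box, either way round below 0.06 rad and angle between cover_axis's own z axis and vertical between 1.97 and 2.27 rad and linear speed of cover below 0.03 m/s and angular speed of cover below 0.2 rad/s); the robot touches nothing.
It fails at once if a bystander is moved by more than 30 mm (distance of any of heatsink, screwdriver, bin, housing, tray, flux_bottle from where it was at the start of the episode above 0.03 m).
It also fails if it takes over 67 s, if anything falls off the work surface, if the arm or the gripper's body presses on something with over 40 N, if the wrist force passes 120 N, or if a joint passes its speed limit or range.

### The arm

A 6-joint arm with a two-finger parallel gripper is mounted at the origin on the work surface. World frame = base frame: x ahead of the robot, y to its left, z up, the work surface at z = 0. Lengths are in m, angles in rad, forces in N, time in s.
With the tool pointing down it reaches from about 0.375 to 0.9 m from the base axis. Payload 3.1 kg.
Tool frame: the origin (TCP) lies on the centre line of the jaws, within the pads' length; the fingertips stand robot.tip_extent ahead of it and the grasp point (between the pads) lies 2 mm behind it (robot.tip_extent is the distance from the TCP to the fingertips, in m); y points along the fingers, x is the direction in which the jaws open and shut, and the axes are right-handed (so a half turn about y gives the same grasp; the last joint's range is limited). The gripper opens to 87 mm and grips with 3 to 60 N. Pads are 19 mm wide; open, the fingers measure 117 mm over their backs; the gripper's body (75 mm by 190 mm) begins 51 mm behind the grasp point.
Start: joints at [-1.488, 0.527, 1.433, -0, 1.181, -0.178], TCP at [0.162, -0.604, 0.24] pointing down, gripper open.
Joint ranges: [-3.08, 3.08], [-0.75, 2.2], [0.22, 2.44], [-1.43, 4.57], [0, 2.65], [-2.85, 2.85]. Speed limits (rad/s): [2.79, 2.79, 3.14, 3.14, 3.14, 3.14].

### API

Orientations are given as a unit quaternion [w, x, y, z].
In Python, from rig import robot gives the robot as it stands.
- The arm moves only by the tool send_rows, never from a script. Its argument "moves" is a list of rows, each an object with "translation": the shift along the world's x, y, z in cm, a list of three; "yaw": the turn about the world's z in rad. In form: [{"translation": [dx, dy, dz], "yaw": yaw}, ...]. A call has 1 to 10 rows; each row is the pose to reach, as a shift and turn from the pose commanded when the call began; what a row does not reach only later rows make up. A row lasts 1/12 s, in which the tool goes at most 41.7 mm and 7.16 degrees, less where a joint would pass 70% of its speed; a pose out of reach is approached as far as the arm can. A call with a gripper value outside its range is refused whole. "jaw" is the closure, from 0 (fully open) to 1 (shut), set as the call begins (left out, the last holds). The fingers move at their own pace and stop on an object; "grip_force" is the grip in N (left out, the last holds). Time passes only in rows, so rows that repeat a pose let the fingers close. It gives the time, the measured TCP pose, the force and the opening at its end, in the units of the state.
- robot.sense(): the state, without advancing time (a new reading comes with each control period).
- robot.capture(name): name is "side" or "top"; returns the picture (420x560x3 uint8, blue, green, red); there is no depth.
- robot.get_calibration(name): a dict with "mtx" (3x3 intrinsics, pixels), "rvec" (rotation vector, rad) and "tvec" (3), from world to camera coordinates, as OpenCV has them. Camera axes: x right, y down, z forward; pixel columns grow to the right and rows downward; lengths in m; the calibration is good to about 2 mm. A picture is of the moment at which its call begins. get_calibration takes no time and is no camera call.
- robot.finish_job(): hands the job in, once; it reports no verdict.
The state is a dict: "t": time; "joint_positions": joint angles; "joint_vel": joint speeds; "joint_efforts": joint torques, N m; "tcp_pos": TCP position; "orientation": TCP orientation; "force": force on the tool from outside, world axes, zero at the start; "moment": the same for the moment, N m; "opening": finger opening in m.
Only numpy, scipy, OpenCV 4.12 (cv2) and the standard library are available. Lean on these libraries where they do the work, as an engineer would, in place of code of your own. Each camera call takes 0.05 s, during which the arm holds its last target.

## Working session

There is one attempt and no reset: what is moved stays moved. The work goes in short steps, Python scripts to look and compute and a tool call to move; the robot and the scene stay as the last step left them, time stands still between calls to the robot, and variables do not carry over. Pictures are saved under pics/ and viewed, and the job is handed in when it is done.

Besides the shell and the picture viewer there is one more tool, called after "Call:" by a JSON object that holds its "fn" and its "kwargs". send_rows: Moves the arm, as the interface text tells. Its arguments: {"type":"object","properties":{"moves":{"type":"array"},"jaw":{"type":"number"},"grip_force":{"type":"number"}},"required":["moves"]}

```bash
ls; mkdir -p pics; python3 - <<'E'
from rig import robot
import cv2
s=robot.sense(); print(s); print(robot.tip_extent)
for n in("side","top"):
    cv2.imwrite(f"pics/{n}0.png",robot.capture(n)); print(n,robot.get_calibration(n))
E
```

```text
pics
{'t': 0.0, 'joint_positions': array([-1.48749031e+00,  5.28458067e-01,  1.43391493e+00,  2.95150767e-05,
        1.18137190e+00, -1.78518731e-01]), 'joint_vel': array([ 1.87768792e-03, -1.01621994e-03, -3.49622980e-05,  6.81893483e-04,
       -6.12425216e-05, -1.27762814e-03]), 'joint_efforts': array([-8.11930786e-04, -4.40044248e+01, -1.76594871e+01,  6.33489084e-02,
        5.80744981e-02, -1.43511170e-04]), 'tcp_pos': array([ 0.16174328, -0.60298846,  0.23857255]), 'orientation': array([ 0.56155779, -0.5604187 ,  0.43095983, -0.42995042]), 'force': array([-0.13991183, -0.55723144, -0.62563791]), 'moment': array([0.02517614, 0.03722151, 0.02006142]), 'opening': 0.08729743879554587}
0.017
side {'mtx': array([[504.43387551,   0.        , 274.4712099 ],
       [  0.        , 504.43387551, 215.20374126],
       [  0.        ,   0.        ,   1.        ]]), 'rvec': array([ 1.5836234 , -1.78793631,  0.84392736]), 'tvec': array([0.04083583, 0.39006111, 1.25308881])}
top {'mtx': array([[382.89481435,   0.        , 278.05976522],
       [  0.        , 382.89481435, 211.85532319],
       [  0.        ,   0.        ,   1.        ]]), 'rvec': array([ 2.15769522, -2.16208333,  0.09846602]), 'tvec': array([-0.01080858,  0.52629932,  0.97775079])}
```

View pics/side0.png

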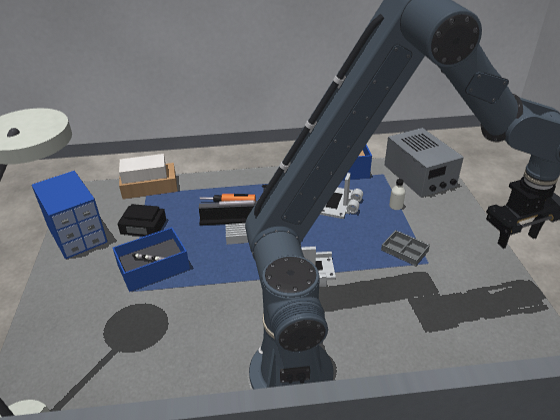

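View pics/top0.png

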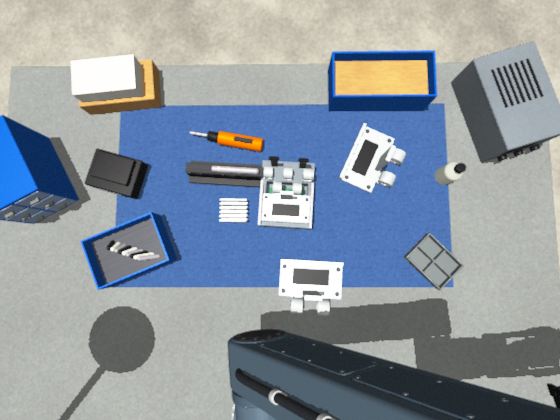

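```bash
cat > h.py <<'E'
import numpy as np, cv2
from rig import robot
def cal(n):
    c=robot.get_calibration(n); R,_=cv2.Rodrigues(c['rvec']); return c['mtx'],R,np.array(c['tvec']).ravel(),c['rvec']
def ray(n,u,v,z):
    K,R,t,_=cal(n); d=R.T@np.linalg.inv(K)@np.array([u,v,1.]); o=-R.T@t
    return o+d*(z-o[2])/d[2]
def proj(n,P):
    K,R,t,rv=cal(n); return cv2.projectPoints(np.atleast_2d(P).astype(float),np.array(rv),t,K,None)[0][:,0]
def crop(n,img,x0,y0,x1,y1,s,name):
    cv2.imwrite(f"pics/{name}.png",cv2.resize(img[y0:y1,x0:x1],None,fx=s,fy=s,interpolation=cv2.INTER_CUBIC))
E
python3 - <<'E'
from h import *
im=cv2.imread("pics/top0.png"); crop("top",im,180,145,330,240,5,"topc0")
for u,v in[(287,190),(188,168)]:print(ray("top",u,v,.05))
for n in("top","side"):
    K,R,t,_=cal(n);print(-R.T@t)
E
```

```text
[ 0.5806185  -0.03537052  0.05      ]
[0.63964919 0.22264791 0.05      ]
[ 0.41988836 -0.02671899  1.0276596 ]
[-0.73717751  0.09552738  1.08235421]
```

View pics/topc0.png

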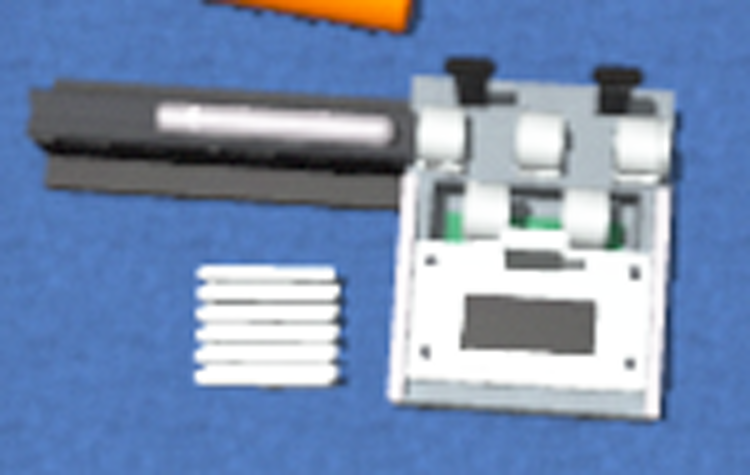

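```bash
python3 - <<'E'
from h import *
im=cv2.imread("pics/top0.png")
a=im[155:205,255:317];cv2.imwrite("pics/ka.png",cv2.resize(a,None,fx=12,fy=12,interpolation=cv2.INTER_NEAREST))
a=im[155:192,182:268];cv2.imwrite("pics/kb.png",cv2.resize(a,None,fx=9,fy=9,interpolation=cv2.INTER_NEAREST))
E
```

```text
(no output)
```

View pics/ka.png

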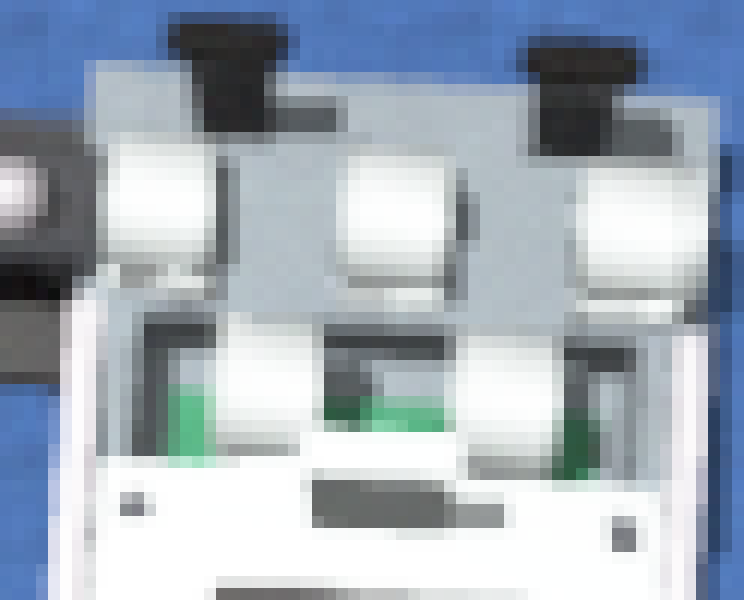

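View pics/kb.png

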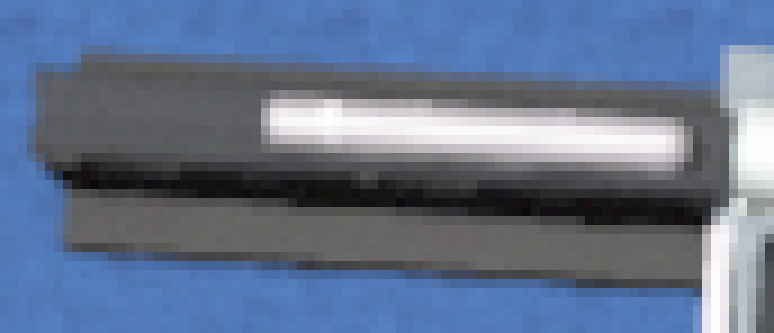

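```bash
cat >> h.py <<'E'
def fit(B,W):
    B=np.array(B);W=np.array(W);b=B.mean(0);w=W.mean(0);H=(B-b).T@(W-w)
    th=np.arctan2(H[0,1]-H[1,0],H[0,0]+H[1,1]);R=np.array([[np.cos(th),-np.sin(th)],[np.sin(th),np.cos(th)]])
    o=w-R@b; return th,o,R,(W-(B@R.T+o))
E
python3 - <<'E'
from h import *
A=lambda u,v:(255+u/12-.5,155+v/12-.5)
C=lambda u,v:(180+u/5-.5,145+v/5-.5)
D=lambda u,v:(182+u/9-.5,155+v/9-.5)
F=[((.034,.068),.05,A(88,62)),((.034,-.068),.05,A(718,98)),((0,.050),.068,A(157,206)),((0,0),.068,A(394,219)),((0,-.05),.068,A(640,236)),
((-.136,.068),.06,C(390,403)),((-.136,-.068),.06,C(660,418))]
W=[ray("top",*p,z)[:2] for _,z,p in F]
th,o,R,r=fit([f[0] for f in F],W);print(th,o);print(np.round(r*1000,1))
inv=lambda P:R.T@(np.array(P)[:2]-o)*1000
for nm,p,z in[("kl",A(270,384),.068),("kr",A(508,397),.068),("tail",D(263,120),.068),("tip",D(690,145),.068),("lev",C(537,238),.14)]:
    w=ray("top",*p,z);print(nm,w,inv(w).round(1))
E
```

```text
-0.06005117387791293 [ 0.62183411 -0.03663824]
[[ 1.   0.7]
 [ 0.6 -0.1]
 [ 0.3  0.8]
 [ 0.3  0.4]
 [-0.6 -1.8]
 [-0.9  0.4]
 [-0.7 -0.5]]
kl [ 0.58674338 -0.00986339  0.068     ] [-36.6  24.6]
kr [ 0.58376779 -0.06016522  0.068     ] [-36.6 -25.8]
tail [0.63576969 0.15970942 0.068     ] [  2.1 196.8]
tip [0.62799431 0.03816749 0.068     ] [ 1.7 75. ]
lev [ 0.56084343 -0.03432132  0.14      ] [-61.   -1.3]
```

```bash
python3 - <<'E'
from h import *
from scipy.spatial.transform import Rotation as Ro
s=robot.sense();q=s['orientation'];M=Ro.from_quat([*q[1:],q[0]]).as_matrix();print(M.round(3))
th=-.06;o=np.array([.622,-.0366]);R=np.array([[np.cos(th),-np.sin(th)],[np.sin(th),np.cos(th)]])
for p in[(-.148,0),(-.132,0),(-.0955,0)]:print(p,o+R@p,((o+R@p)-s['tcp_pos'][:2])*100)
for u,v in[(280,262),(342,262),(316,297)]:print(ray("top",u,v,.03))
E
```

```text
[[ 0.259 -0.     0.966]
 [-0.966  0.002  0.259]
 [-0.002 -1.     0.   ]]
(-0.148, 0) [ 0.47426632 -0.02772533] [31.25216625 57.53443501]
(-0.132, 0) [ 0.49023753 -0.02868475] [32.84928712 57.4384926 ]
(-0.0955, 0) [ 0.52667185 -0.03087344] [36.49271909 57.21962398]
[ 0.39570811 -0.01676355  0.03      ]
[ 0.39556835 -0.1766156   0.03      ]
[ 0.30688933 -0.1086357   0.03      ]
```

Call:
{"fn": "send_rows", "kwargs": {"moves": [{"translation": [2,4,0],"yaw": -0.04},{"translation": [4,8,0],"yaw": -0.08},{"translation": [6,11.5,0],"yaw": -0.12},{"translation": [8,15,0],"yaw": -0.16},{"translation": [10,18.5,0],"yaw": -0.2},{"translation": [12,22,0],"yaw": -0.24},{"translation": [14,25.5,0],"yaw": -0.28},{"translation": [16,29,0],"yaw": -0.32},{"translation": [18,32.5,0],"yaw": -0.32},{"translation": [20,36,0],"yaw": -0.32}], "jaw": 0.3}}

```text
t: 0.93
tcp_pos: [0.3622, -0.2417, 0.2394]
orientation: [0.485, -0.485, 0.515, -0.514]
force: [0.9, -0.1, -0.1]
opening: 0.0609
```

Call:
{"fn": "send_rows", "kwargs": {"moves": [{"translation": [2,3.5,0],"yaw": 0},{"translation": [4,7,0],"yaw": 0},{"translation": [6,10.5,0],"yaw": 0},{"translation": [8,14,0],"yaw": 0},{"translation": [9.5,17.5,0],"yaw": 0},{"translation": [11.2,20,0],"yaw": 0},{"translation": [11.2,21.5,0],"yaw": 0},{"translation": [11.2,21.5,0],"yaw": 0},{"translation": [11.2,21.5,0],"yaw": 0}]}}

```text
t: 1.68
tcp_pos: [0.4733, -0.0279, 0.2392]
orientation: [0.486, -0.486, 0.514, -0.513]
force: [0.4, -0.1, 0.9]
opening: 0.0608
```

Call:
{"fn": "send_rows", "kwargs": {"moves": [{"translation": [0,0,-4],"yaw": 0},{"translation": [0,0,-8],"yaw": 0},{"translation": [0,0,-11],"yaw": 0},{"translation": [0,0,-13.5],"yaw": 0},{"translation": [0,0,-15.2],"yaw": 0},{"translation": [0,0,-16],"yaw": 0},{"translation": [0,0,-16],"yaw": 0}]}}

```text
t: 2.27
tcp_pos: [0.4726, -0.0296, 0.078]
orientation: [0.484, -0.486, 0.516, -0.514]
force: [-0.1, -0.3, 0.4]
opening: 0.0606
```

```bash
python3 - <<'E'
from h import *
for n in("side","top"): cv2.imwrite(f"pics/{n}1.png",robot.capture(n))
im=cv2.imread("pics/top1.png"); crop("top",im,180,145,330,255,5,"topc1")
im=cv2.imread("pics/side1.png"); crop("top",im,180,145,380,295,4,"sidec1")
E
```

```text
(no output)
```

View pics/topc1.png

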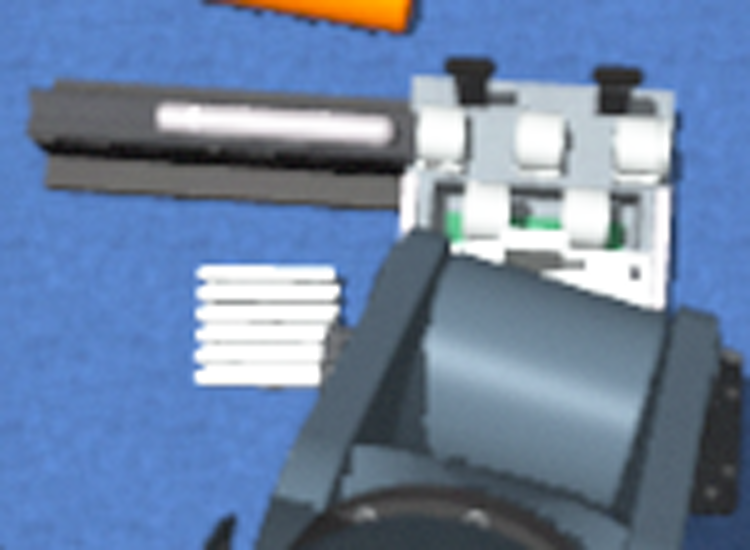

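View pics/sidec1.png

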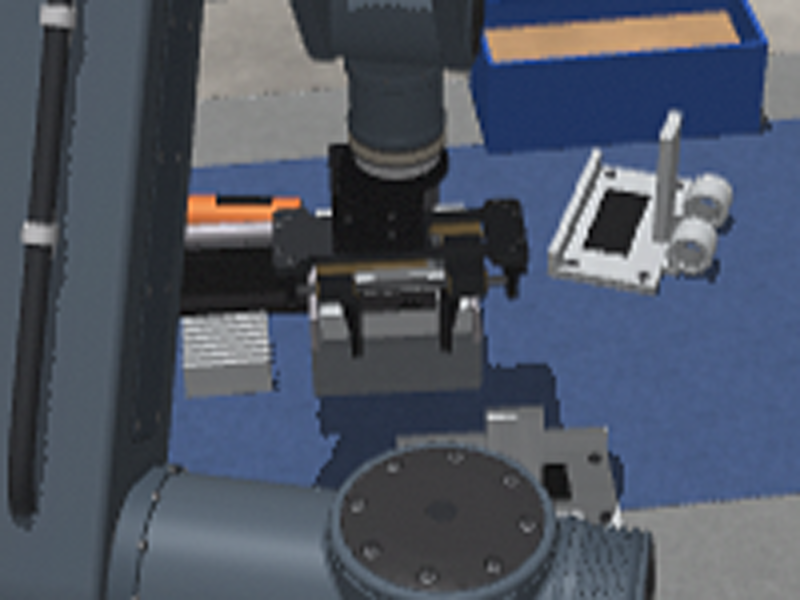

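Call:
{"fn": "send_rows", "kwargs": {"moves": [{"translation": [0.6,-0.04,0],"yaw": 0},{"translation": [1.1,-0.07,0],"yaw": 0},{"translation": [1.5,-0.09,0],"yaw": 0},{"translation": [1.9,-0.11,0],"yaw": 0},{"translation": [2.3,-0.14,0],"yaw": 0},{"translation": [2.7,-0.16,0],"yaw": 0},{"translation": [3.1,-0.19,0],"yaw": 0},{"translation": [3.5,-0.21,0],"yaw": 0}]}}

```text
t: 3.03
tcp_pos: [0.509, -0.0307, 0.0796]
orientation: [0.485, -0.485, 0.514, -0.514]
force: [-1.8, -0.3, 1.1]
opening: 0.0608
```

Call:
{"fn": "send_rows", "kwargs": {"moves": [{"translation": [0.3,-0.02,0],"yaw": 0},{"translation": [0.6,-0.04,0],"yaw": 0},{"translation": [0.9,-0.05,0],"yaw": 0},{"translation": [1.1,-0.07,0],"yaw": 0},{"translation": [1.3,-0.08,0],"yaw": 0},{"translation": [1.5,-0.09,0],"yaw": 0},{"translation": [1.5,-0.09,0],"yaw": 0}]}}

```text
t: 3.62
tcp_pos: [0.5245, -0.0318, 0.0795]
orientation: [-0.485, 0.485, -0.514, 0.515]
force: [-0.3, -0.2, -0.2]
opening: 0.0608
```

```bash
python3 - <<'E'
from h import *
im=robot.capture("top"); crop("top",im,180,145,330,255,5,"topc2")
E
```

```text
(no output)
```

View pics/topc2.png

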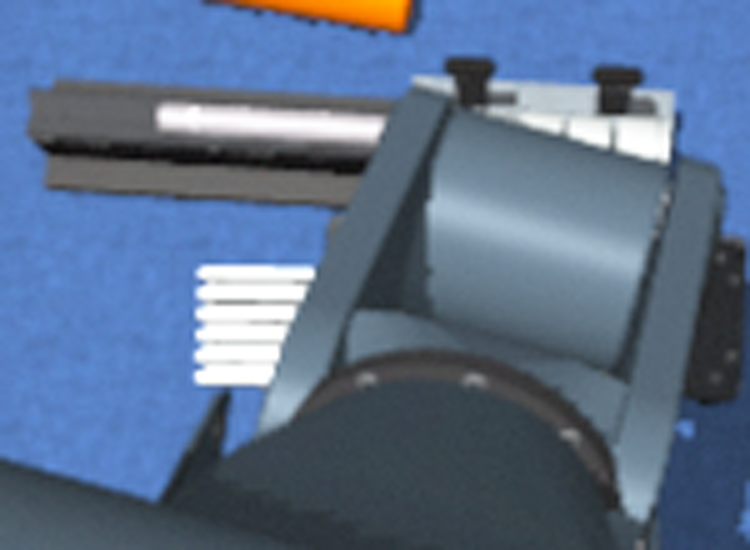

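Call:
{"fn": "send_rows", "kwargs": {"moves": [{"translation": [0.15,-0.01,0],"yaw": 0},{"translation": [0.3,-0.02,0],"yaw": 0},{"translation": [0.3,-0.02,0],"yaw": 0}]}}

```text
t: 3.92
tcp_pos: [0.5254, -0.0316, 0.0794]
orientation: [0.484, -0.486, 0.515, -0.513]
force: [-4.1, -0.2, 2.9]
opening: 0.0607
```

Call:
{"fn": "send_rows", "kwargs": {"moves": [{"translation": [0.1,-0.01,0],"yaw": 0},{"translation": [0.2,-0.01,0],"yaw": 0},{"translation": [0.2,-0.01,0],"yaw": 0}]}}

```text
t: 4.17
tcp_pos: [0.5256, -0.0314, 0.0793]
orientation: [0.484, -0.487, 0.516, -0.512]
force: [-7.7, -1.0, 5.2]
opening: 0.061
```

Call:
{"fn": "send_rows", "kwargs": {"moves": [{"translation": [-1.5,0.09,0],"yaw": 0},{"translation": [-3,0.2,1],"yaw": 0},{"translation": [-3.5,0.2,5],"yaw": 0},{"translation": [-3.5,0.2,9],"yaw": 0},{"translation": [-3.5,0.2,13],"yaw": 0.1},{"translation": [-3.5,0.5,16],"yaw": 0.2},{"translation": [-3.5,4,16],"yaw": 0.3},{"translation": [-3.5,8,16],"yaw": 0.4},{"translation": [-3.5,12,16],"yaw": 0.5},{"translation": [-3.5,16,16],"yaw": 0.6}], "jaw": 1}}

```text
t: 5.0
tcp_pos: [0.4951, 0.1295, 0.2405]
orientation: [0.617, -0.615, 0.346, -0.348]
force: [0.5, 0.7, 0.1]
opening: 0.0038
```

Call:
{"fn": "send_rows", "kwargs": {"moves": [{"translation": [0,4,0],"yaw": 0.12},{"translation": [2,5.5,0],"yaw": 0.24},{"translation": [5,5.5,0],"yaw": 0.36},{"translation": [8,5.5,0],"yaw": 0.48},{"translation": [11,5.5,0],"yaw": 0.6},{"translation": [14,5.5,0],"yaw": 0.72},{"translation": [14.3,5.5,0],"yaw": 0.84},{"translation": [14.3,5.5,0],"yaw": 0.971},{"translation": [14.3,5.5,0],"yaw": 0.971},{"translation": [14.3,5.5,0],"yaw": 0.971}]}}

```text
t: 5.83
tcp_pos: [0.6373, 0.1832, 0.2394]
orientation: [0.707, -0.707, 0.021, -0.022]
force: [-0.5, 0.1, 0.5]
opening: 0.0006
```

```bash
python3 - <<'E'
from h import *
im=robot.capture("top"); crop("top",im,180,145,330,255,5,"topc3")
im=robot.capture("side"); crop("side",im,130,125,330,275,4,"sidec3")
E
```

```text
(no output)
```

View pics/topc3.png

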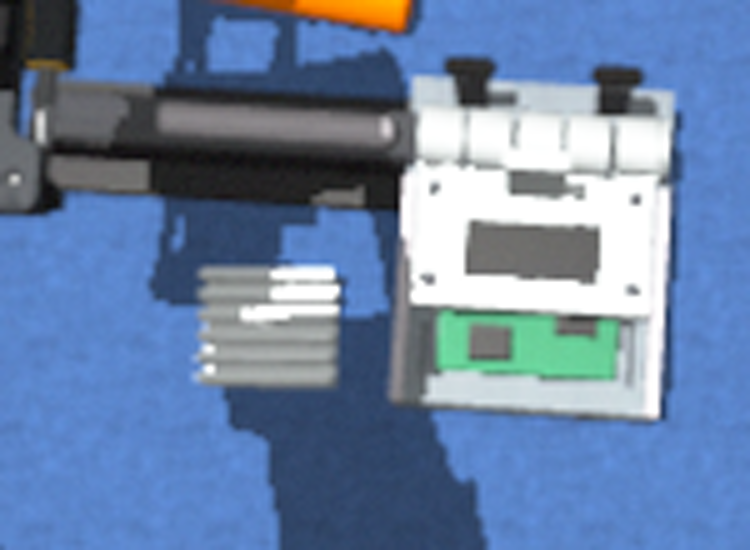

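View pics/sidec3.png

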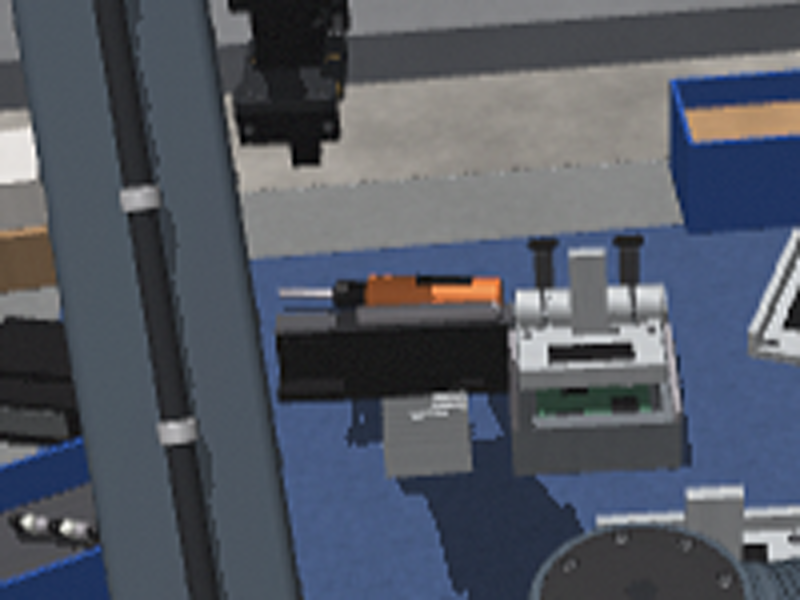

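Call:
{"fn": "send_rows", "kwargs": {"moves": [{"translation": [-0.1,0.1,-4],"yaw": 0},{"translation": [-0.1,0.1,-8],"yaw": 0},{"translation": [-0.1,0.1,-11],"yaw": 0},{"translation": [-0.1,0.1,-13.5],"yaw": 0},{"translation": [-0.1,0.1,-14.8],"yaw": 0},{"translation": [-0.1,0.1,-15.3],"yaw": 0},{"translation": [-0.1,0.1,-15.3],"yaw": 0}]}}

```text
t: 6.52
tcp_pos: [0.6355, 0.1841, 0.0859]
orientation: [-0.707, 0.707, -0.021, 0.02]
force: [-0.7, 0.6, -0.6]
opening: 0.0006
```

```bash
python3 - <<'E'
from h import *
im=robot.capture("top"); crop("top",im,150,145,300,255,5,"topc4")
im=robot.capture("side"); crop("side",im,180,175,280,250,7,"sidec4")
E
```

```text
(no output)
```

View pics/topc4.png

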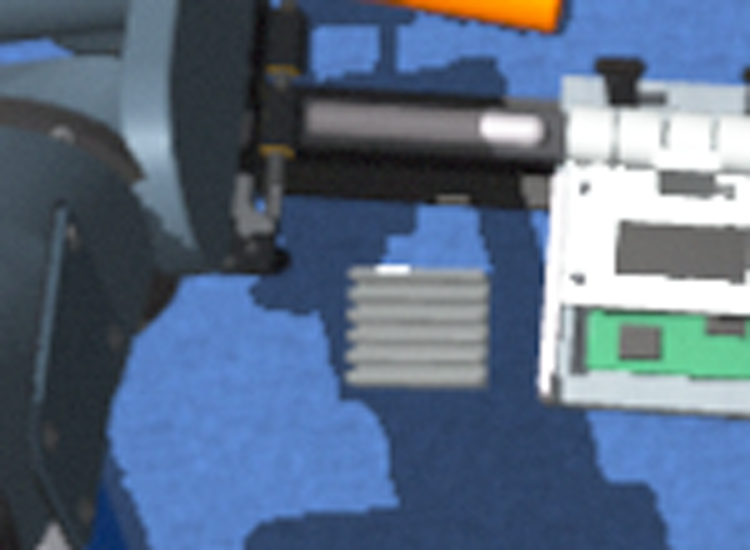

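View pics/sidec4.png

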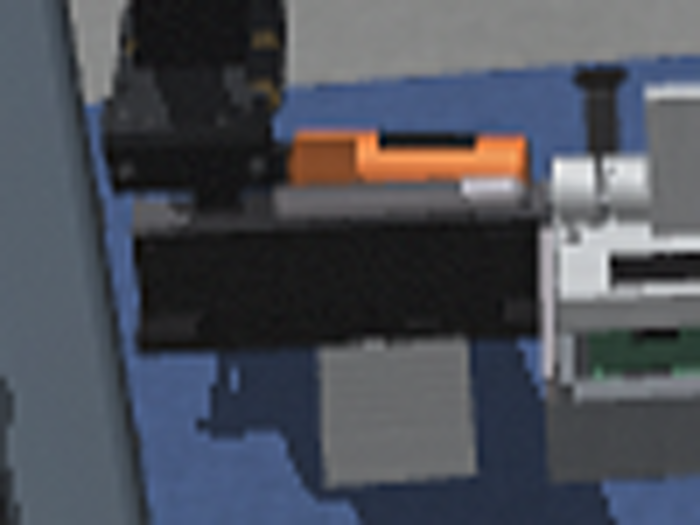

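Call:
{"fn": "send_rows", "kwargs": {"moves": [{"translation": [-0.03,-0.5,0],"yaw": 0},{"translation": [-0.06,-1.0,0],"yaw": 0},{"translation": [-0.08,-1.4,0],"yaw": 0},{"translation": [-0.1,-1.7,0],"yaw": 0},{"translation": [-0.12,-2.0,0],"yaw": 0},{"translation": [-0.14,-2.4,0],"yaw": 0},{"translation": [-0.17,-2.8,0],"yaw": 0},{"translation": [-0.19,-3.2,0],"yaw": 0},{"translation": [-0.22,-3.6,0],"yaw": 0},{"translation": [-0.24,-4.0,0],"yaw": 0}]}}

```text
t: 7.45
tcp_pos: [0.6334, 0.1436, 0.0865]
orientation: [0.707, -0.707, 0.021, -0.021]
force: [0.4, 1.0, 1.7]
opening: 0.0004
```

```bash
python3 - <<'E'
from h import *
im=robot.capture("top"); crop("top",im,180,145,330,255,5,"topc5")
im=robot.capture("side"); crop("side",im,180,175,280,250,7,"sidec5")
E
```

```text
(no output)
```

View pics/topc5.png

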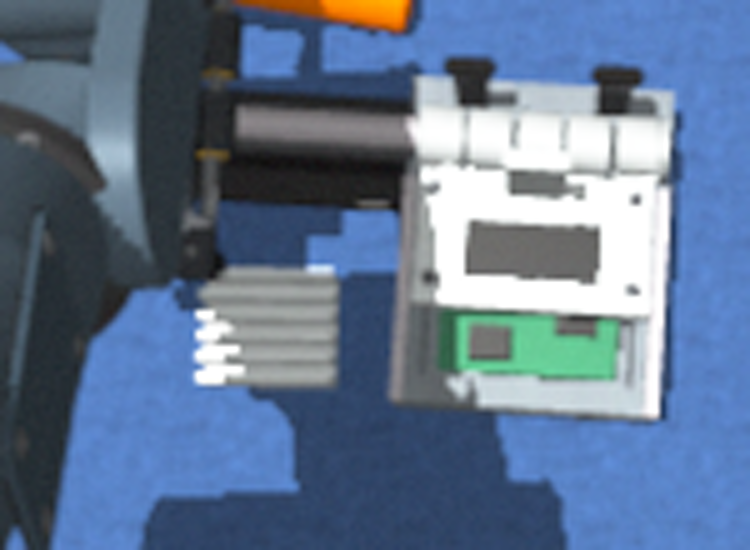

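View pics/sidec5.png

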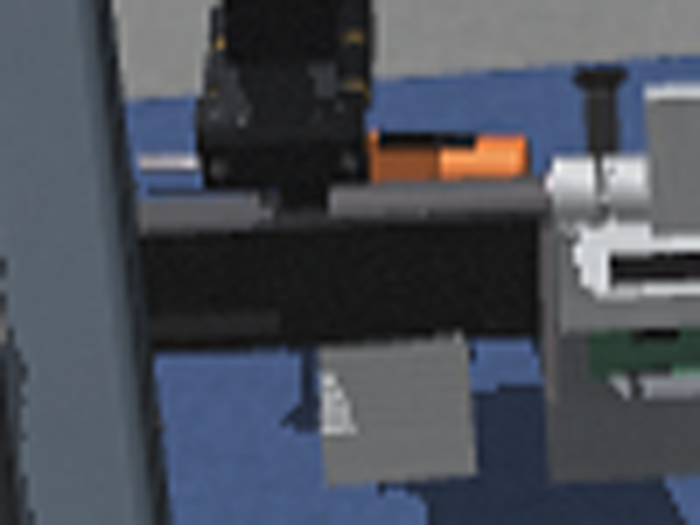

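Pin is entering the bore with about 1 N. Continuing, checking the force.

Call:
{"fn": "send_rows", "kwargs": {"moves": [{"translation": [-0.02,-0.4,0],"yaw": 0},{"translation": [-0.05,-0.8,0],"yaw": 0},{"translation": [-0.07,-1.2,0],"yaw": 0},{"translation": [-0.1,-1.6,0],"yaw": 0},{"translation": [-0.12,-2.0,0],"yaw": 0},{"translation": [-0.14,-2.4,0],"yaw": 0},{"translation": [-0.17,-2.8,0],"yaw": 0},{"translation": [-0.19,-3.2,0],"yaw": 0},{"translation": [-0.22,-3.6,0],"yaw": 0},{"translation": [-0.24,-4.0,0],"yaw": 0}]}}

```text
t: 8.38
tcp_pos: [0.6309, 0.1036, 0.0866]
orientation: [0.707, -0.707, 0.021, -0.02]
force: [-0.7, 1.1, -0.3]
opening: 0.0008
```

Call:
{"fn": "send_rows", "kwargs": {"moves": [{"translation": [-0.02,-0.4,0],"yaw": 0},{"translation": [-0.05,-0.8,0],"yaw": 0},{"translation": [-0.07,-1.2,0],"yaw": 0},{"translation": [-0.1,-1.6,0],"yaw": 0},{"translation": [-0.12,-2.0,0],"yaw": 0},{"translation": [-0.14,-2.4,0],"yaw": 0},{"translation": [-0.17,-2.8,0],"yaw": 0},{"translation": [-0.19,-3.2,0],"yaw": 0},{"translation": [-0.22,-3.6,0],"yaw": 0},{"translation": [-0.24,-4.0,0],"yaw": 0}]}}

```text
t: 9.22
tcp_pos: [0.6284, 0.0636, 0.0865]
orientation: [-0.707, 0.707, -0.021, 0.02]
force: [0.0, 0.1, 0.3]
opening: 0.0003
```

Call:
{"fn": "send_rows", "kwargs": {"moves": [{"translation": [-0.02,-0.3,0],"yaw": 0},{"translation": [-0.04,-0.6,0],"yaw": 0},{"translation": [-0.05,-0.9,0],"yaw": 0},{"translation": [-0.07,-1.2,0],"yaw": 0},{"translation": [-0.09,-1.5,0],"yaw": 0},{"translation": [-0.11,-1.8,0],"yaw": 0},{"translation": [-0.12,-2.0,0],"yaw": 0},{"translation": [-0.13,-2.2,0],"yaw": 0}]}}

```text
t: 9.88
tcp_pos: [0.6273, 0.0418, 0.0865]
orientation: [-0.707, 0.707, -0.021, 0.021]
force: [-0.2, 0.6, -0.2]
opening: 0.0003
```

```bash
python3 - <<'E'
from h import *
im=robot.capture("top"); crop("top",im,210,145,310,220,7,"topc6")
im=robot.capture("side"); crop("side",im,210,165,310,240,7,"sidec6")
E
```

```text
(no output)
```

View pics/topc6.png

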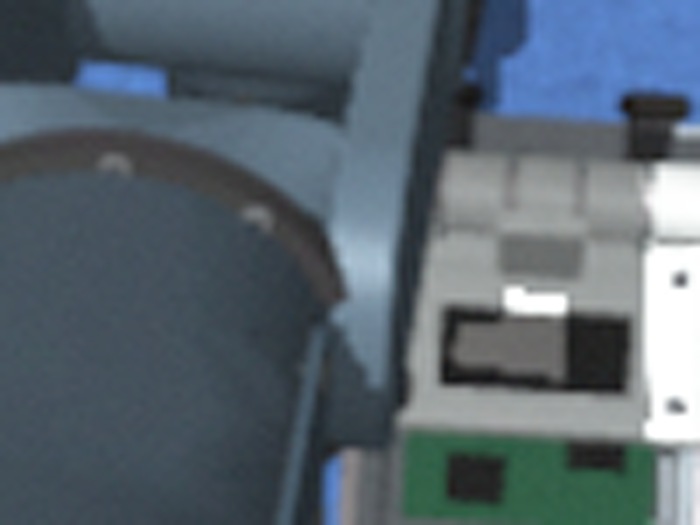

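View pics/sidec6.png

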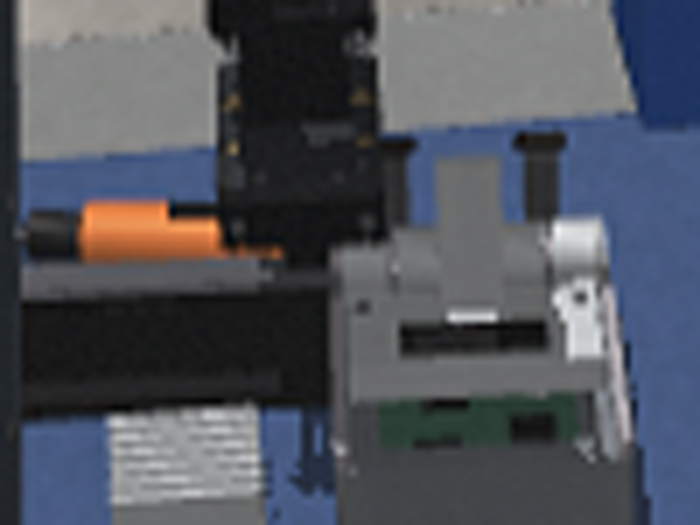

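Call:
{"fn": "send_rows", "kwargs": {"moves": [{"translation": [-0.01,-0.2,0],"yaw": 0},{"translation": [-0.02,-0.4,0],"yaw": 0},{"translation": [-0.03,-0.6,0],"yaw": 0},{"translation": [-0.03,-0.6,0],"yaw": 0}]}}

```text
t: 10.32
tcp_pos: [0.6272, 0.0358, 0.0866]
orientation: [0.707, -0.707, 0.02, -0.021]
force: [0.2, 1.2, 0.1]
opening: 0.0006
```

Call:
{"fn": "send_rows", "kwargs": {"moves": [{"translation": [-0.01,-0.15,0],"yaw": 0},{"translation": [-0.02,-0.3,0],"yaw": 0},{"translation": [-0.02,-0.3,0],"yaw": 0}]}}

```text
t: 10.57
tcp_pos: [0.6271, 0.0355, 0.0867]
orientation: [0.708, -0.705, 0.021, -0.021]
force: [1.0, 8.9, 0.7]
opening: 0.0003
```

Call:
{"fn": "send_rows", "kwargs": {"moves": [{"translation": [0.05,0.8,0],"yaw": 0},{"translation": [0.1,1.6,0],"yaw": 0},{"translation": [0.1,2,3],"yaw": 0},{"translation": [0.1,2,7],"yaw": 0},{"translation": [0.1,2,11],"yaw": 0},{"translation": [0.1,3,15],"yaw": -0.1},{"translation": [-1,5,15.5],"yaw": -0.2},{"translation": [-3,8,15.5],"yaw": -0.3},{"translation": [-6,10,15.5],"yaw": -0.4},{"translation": [-6,10,15.5],"yaw": -0.5}]}}

```text
t: 11.4
tcp_pos: [0.5599, 0.1368, 0.2413]
orientation: [-0.679, 0.68, -0.198, 0.192]
force: [-1.5, 0.2, -0.3]
opening: 0.0007
```

```bash
python3 - <<'E'
from h import *
im=robot.capture("top"); crop("top",im,210,145,330,235,6,"topc7")
im=robot.capture("side"); crop("side",im,210,165,310,240,7,"sidec7")
E
```

```text
(no output)
```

View pics/topc7.png

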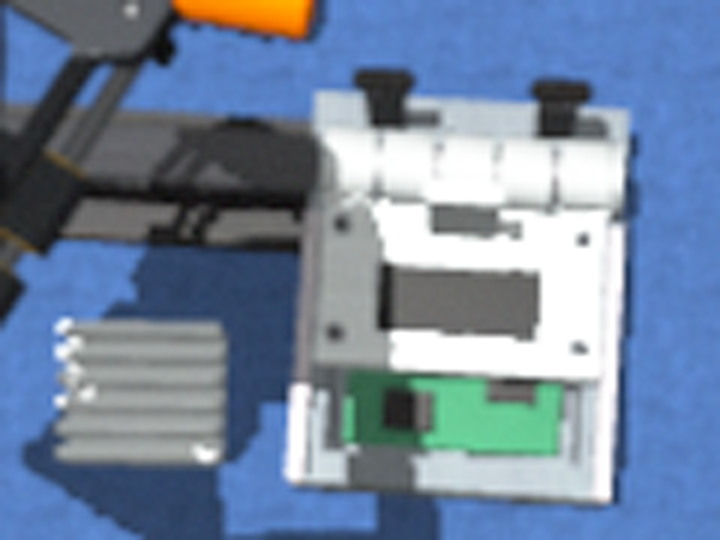

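View pics/sidec7.png

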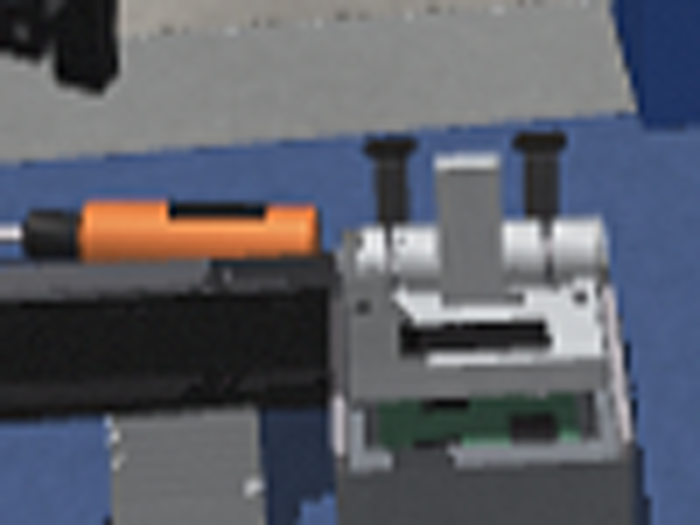

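Call:
{"fn": "send_rows", "kwargs": {"moves": [{"translation": [0,-1,0],"yaw": -0.12},{"translation": [0,-3,0],"yaw": -0.24},{"translation": [0,-5.5,0],"yaw": -0.36},{"translation": [0,-8,0],"yaw": -0.48},{"translation": [0,-10.5,0],"yaw": -0.6},{"translation": [0,-13,0],"yaw": -0.72},{"translation": [0,-15,0],"yaw": -0.84},{"translation": [0,-16.5,0],"yaw": -0.96},{"translation": [0,-17,0],"yaw": -1.071},{"translation": [0,-17,0],"yaw": -1.071}]}}

```text
t: 12.33
tcp_pos: [0.5679, -0.0398, 0.2415]
orientation: [-0.484, 0.485, -0.514, 0.516]
force: [-0.3, 0.2, -0.3]
opening: 0.0
```

Call:
{"fn": "send_rows", "kwargs": {"moves": [{"translation": [0,0,-3],"yaw": 0},{"translation": [0,0,-6],"yaw": 0},{"translation": [0,0,-8.5],"yaw": 0},{"translation": [0,0,-9.5],"yaw": 0},{"translation": [0,0,-9.5],"yaw": 0}]}}

```text
t: 12.75
tcp_pos: [0.5654, -0.0366, 0.144]
orientation: [0.485, -0.487, 0.515, -0.512]
force: [0.2, 0.3, -0.1]
opening: 0.0006
```

```bash
python3 - <<'E'
from h import *
im=robot.capture("side"); crop("side",im,210,125,330,235,5,"sidec8")
th=-.06;o=np.array([.622,-.0366]);R=np.array([[np.cos(th),-np.sin(th)],[np.sin(th),np.cos(th)]])
p=robot.sense()['tcp_pos'];print(R.T@(p[:2]-o),p)
# plan: finger box x of centre, tip z for each phi, contact at lever (-28,h)
for d in range(0,116,8):
    f=np.radians(d);h=62;c,s=np.cos(f),np.sin(f)
    print(d,np.round([-28*c+h*s,68+28*s+h*c],1))
E
```

```text
[-0.05517855 -0.00354279] [ 0.56670831 -0.03682769  0.14572514]
0 [-28. 130.]
8 [-19.1 133.3]
16 [ -9.8 135.3]
24 [ -0.4 136. ]
32 [  9.1 135.4]
40 [ 18.4 133.5]
48 [ 27.3 130.3]
56 [ 35.7 125.9]
64 [ 43.5 120.3]
72 [ 50.3 113.8]
80 [ 56.2 106.3]
88 [61.  98.1]
96 [64.6 89.4]
104 [66.9 80.2]
112 [68.  70.7]
```

View pics/sidec8.png

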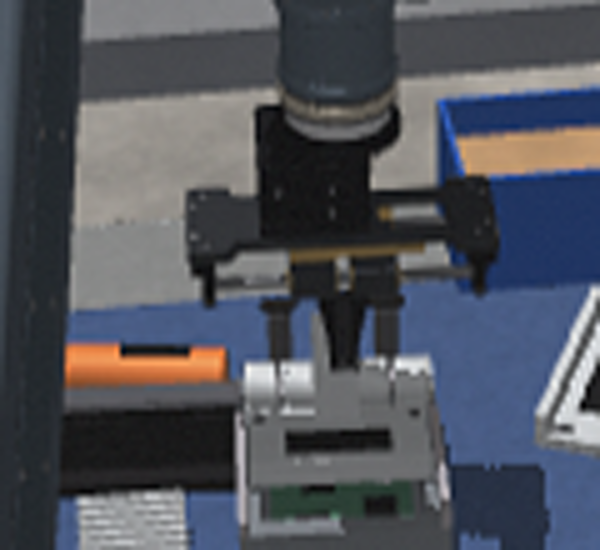

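Call:
{"fn": "send_rows", "kwargs": {"moves": [{"translation": [0.7,0.15,0],"yaw": 0},{"translation": [1.3,0.22,0.1],"yaw": 0},{"translation": [1.75,0.2,0.1],"yaw": 0},{"translation": [2.2,0.17,0.25],"yaw": 0},{"translation": [2.65,0.14,0.45],"yaw": 0},{"translation": [3.1,0.11,0.6],"yaw": 0},{"translation": [3.55,0.09,0.65],"yaw": 0},{"translation": [4.05,0.06,0.7],"yaw": 0},{"translation": [4.5,0.03,0.7],"yaw": 0}]}}

```text
t: 13.55
tcp_pos: [0.6123, -0.0367, 0.1538]
orientation: [-0.485, 0.485, -0.514, 0.514]
force: [-0.7, 0.7, 1.4]
opening: 0.0006
```

```bash
python3 - <<'E'
from h import *
im=robot.capture("side"); crop("side",im,210,125,330,235,5,"sidec9")
im=robot.capture("top"); crop("top",im,210,145,330,235,6,"topc9")
th=-.06;o=np.array([.622,-.0366]);R=np.array([[np.cos(th),-np.sin(th)],[np.sin(th),np.cos(th)]])
s=robot.sense();p=s['tcp_pos'];print(R.T@(p[:2]-o),p,s['force'])
E
```

```text
[-0.00905401 -0.00079929] [ 0.61291435 -0.03685494  0.1537611 ] [-1.363453    0.44943803  1.61075068]
```

View pics/sidec9.png

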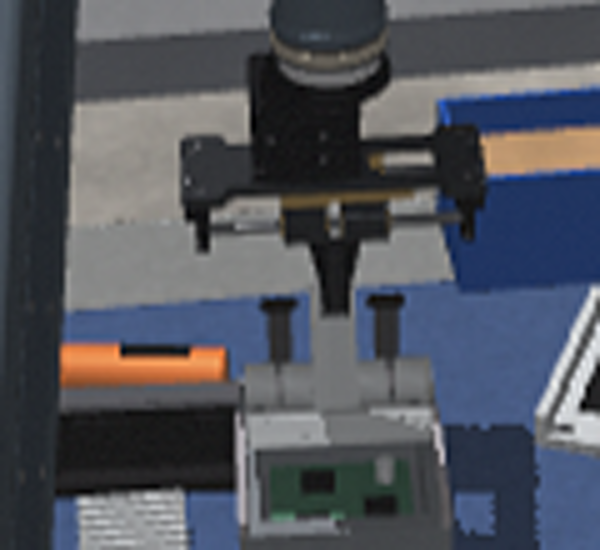

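View pics/topc9.png

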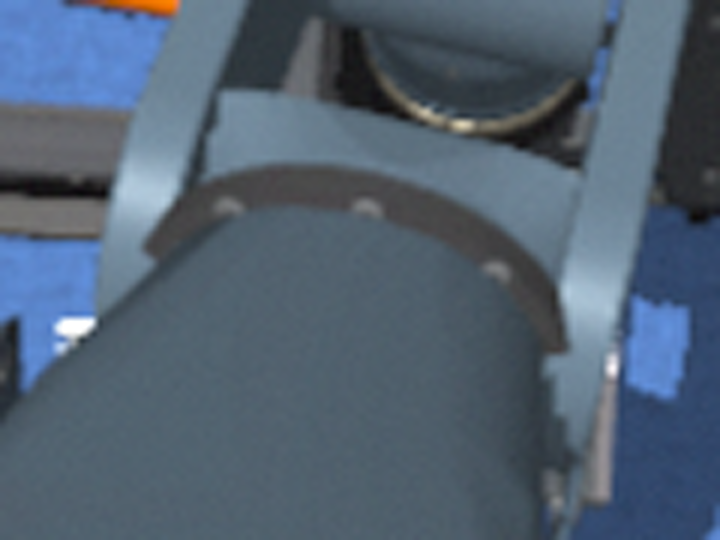

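Call:
{"fn": "send_rows", "kwargs": {"moves": [{"translation": [0.45,-0.03,-0.05],"yaw": 0},{"translation": [0.9,-0.05,-0.15],"yaw": 0},{"translation": [1.35,-0.08,-0.25],"yaw": 0},{"translation": [1.8,-0.11,-0.35],"yaw": 0},{"translation": [2.25,-0.14,-0.5],"yaw": 0},{"translation": [2.7,-0.16,-0.65],"yaw": 0},{"translation": [3.1,-0.19,-0.85],"yaw": 0},{"translation": [3.5,-0.21,-1.1],"yaw": 0},{"translation": [3.9,-0.23,-1.35],"yaw": 0},{"translation": [4.3,-0.26,-1.65],"yaw": 0}]}}

```text
t: 14.48
tcp_pos: [0.6556, -0.0394, 0.1369]
orientation: [-0.485, 0.485, -0.514, 0.515]
force: [0.4, 0.8, 1.6]
opening: 0.0004
```

```bash
python3 - <<'E'
from h import *
im=robot.capture("side"); crop("side",im,210,125,330,235,5,"sidec10")
th=-.06;o=np.array([.622,-.0366]);R=np.array([[np.cos(th),-np.sin(th)],[np.sin(th),np.cos(th)]])
s=robot.sense();p=s['tcp_pos'];print(R.T@(p[:2]-o),p[2]-.017,s['force'])
E
```

```text
[ 0.03417497 -0.00079919] 0.11927832642930063 [0.92101732 0.14124658 1.2778152 ]
```

View pics/sidec10.png

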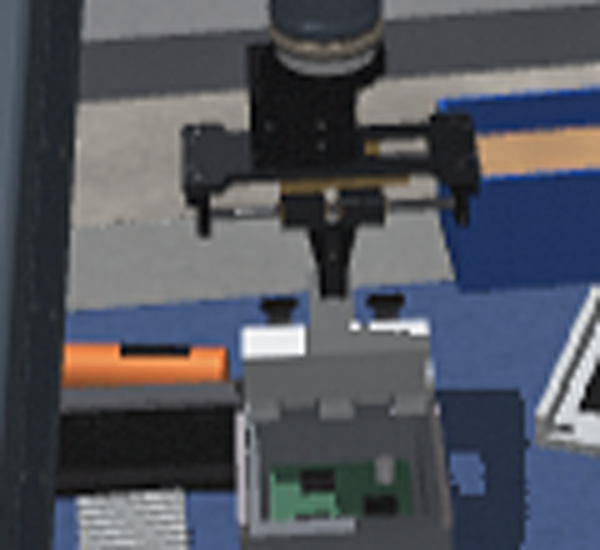

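Call:
{"fn": "send_rows", "kwargs": {"moves": [{"translation": [0.35,-0.02,-0.25],"yaw": 0},{"translation": [0.7,-0.04,-0.55],"yaw": 0},{"translation": [1.05,-0.06,-0.9],"yaw": 0},{"translation": [1.4,-0.08,-1.3],"yaw": 0},{"translation": [1.75,-0.1,-1.7],"yaw": 0},{"translation": [2.2,-0.13,-2.15],"yaw": 0},{"translation": [2.6,-0.16,-2.5],"yaw": 0},{"translation": [3.0,-0.18,-2.9],"yaw": 0}]}}

```text
t: 15.2
tcp_pos: [0.6852, -0.0411, 0.1075]
orientation: [0.485, -0.485, 0.514, -0.514]
force: [0.1, 0.3, -0.5]
opening: 0.0006
```

```bash
python3 - <<'E'
from h import *
im=robot.capture("side"); crop("side",im,210,125,330,235,5,"sidec11")
th=-.06;o=np.array([.622,-.0366]);R=np.array([[np.cos(th),-np.sin(th)],[np.sin(th),np.cos(th)]])
s=robot.sense();p=s['tcp_pos'];print(R.T@(p[:2]-o),p[2]-.017,s['force'])
E
```

```text
[ 0.06380834 -0.00075903] 0.08969751489286192 [ 1.54175267 -0.11868478 -0.15952258]
```

View pics/sidec11.png

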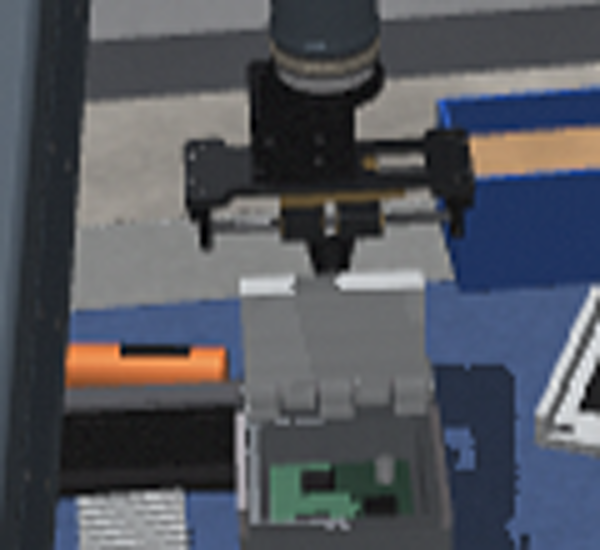

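Call:
{"fn": "send_rows", "kwargs": {"moves": [{"translation": [0.3,-0.02,-0.4],"yaw": 0},{"translation": [0.6,-0.04,-0.85],"yaw": 0},{"translation": [0.8,-0.05,-1.1],"yaw": 0},{"translation": [1.2,-0.07,-0.6],"yaw": 0},{"translation": [1.6,-0.1,1],"yaw": 0},{"translation": [1.8,-0.11,3],"yaw": 0}]}}

```text
t: 15.75
tcp_pos: [0.7022, -0.042, 0.137]
orientation: [0.485, -0.486, 0.515, -0.513]
force: [-0.1, -0.7, 0.1]
opening: 0.0005
```

```bash
python3 - <<'E'
from h import *
im=robot.capture("side"); crop("side",im,210,125,330,235,5,"sidec12")
E
```

```text
(no output)
```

View pics/sidec12.png

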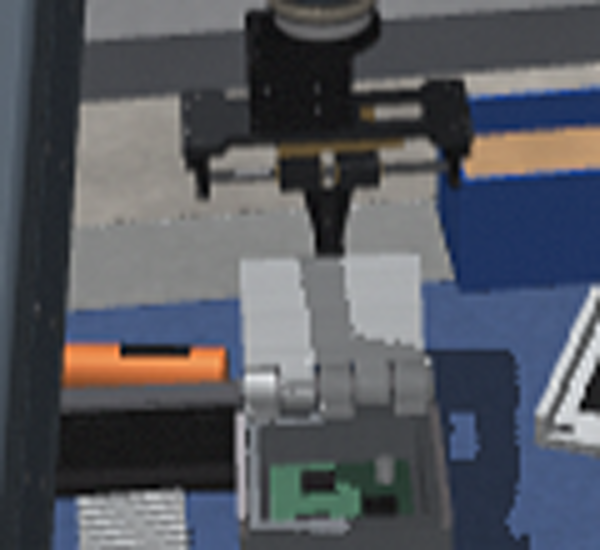

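Call:
{"fn": "send_rows", "kwargs": {"moves": [{"translation": [0.5,0,4],"yaw": 0},{"translation": [0.5,0,8],"yaw": 0},{"translation": [0,0,12],"yaw": 0},{"translation": [-1,-3,14],"yaw": 0},{"translation": [-3,-6.5,14],"yaw": 0},{"translation": [-5,-10,14],"yaw": 0},{"translation": [-7,-13.5,14],"yaw": 0},{"translation": [-9,-17,14],"yaw": 0},{"translation": [-11,-20.5,14],"yaw": 0},{"translation": [-13,-24,14],"yaw": 0}]}}

```text
t: 16.63
tcp_pos: [0.5718, -0.2836, 0.2787]
orientation: [-0.485, 0.485, -0.514, 0.515]
force: [0.1, -0.2, 0.7]
opening: 0.0007
```

Call:
{"fn": "send_rows", "kwargs": {"moves": [{"translation": [-2,-3,0],"yaw": 0},{"translation": [-4,-6,0],"yaw": 0},{"translation": [-5,-8,0],"yaw": 0},{"translation": [-5,-8,0],"yaw": 0},{"translation": [-5,-8,0],"yaw": 0}]}}

```text
t: 17.05
tcp_pos: [0.5222, -0.3635, 0.2784]
orientation: [-0.485, 0.484, -0.515, 0.515]
force: [-0.5, 0.5, -0.7]
opening: 0.0007
```

```bash
python3 - <<'E'
from h import *
a=robot.capture("side"); crop("side",a,210,145,310,230,7,"sidec13")
im=robot.capture("top"); crop("top",im,210,145,330,235,6,"topc13")
cv2.imwrite("pics/top13.png",im)
b=robot.capture("side");print(cv2.absdiff(a,b).max())
th=-.06;o=np.array([.622,-.0366]);R=np.array([[np.cos(th),-np.sin(th)],[np.sin(th),np.cos(th)]])
# expected pixel of plate front corners (-86,+-60,-18) & rim top(-86,+-60,2) for several swing angles
for d in(113,122,130):
    f=np.radians(d);c,s=np.cos(f),np.sin(f)
    P=[]
    for y in(60,-60):
        for x,z in((-86,-18),):
            P.append([*(o+R@np.array([(x*c+z*s)/1000,y/1000])),(68-x*s+z*c)/1000])
    print(d,((proj("side",np.array(P))-[210,145]+.5)*7).round(0).tolist(),((proj("top",np.array(P))-[210,145]+.5)*6).round(0).tolist())
E
```

```text
162
113 [[338.0, 233.0], [592.0, 221.0]] [[318.0, 72.0], [627.0, 89.0]]
122 [[337.0, 224.0], [590.0, 212.0]] [[321.0, 41.0], [628.0, 58.0]]
130 [[337.0, 220.0], [588.0, 208.0]] [[323.0, 17.0], [628.0, 33.0]]
```

View pics/sidec13.png

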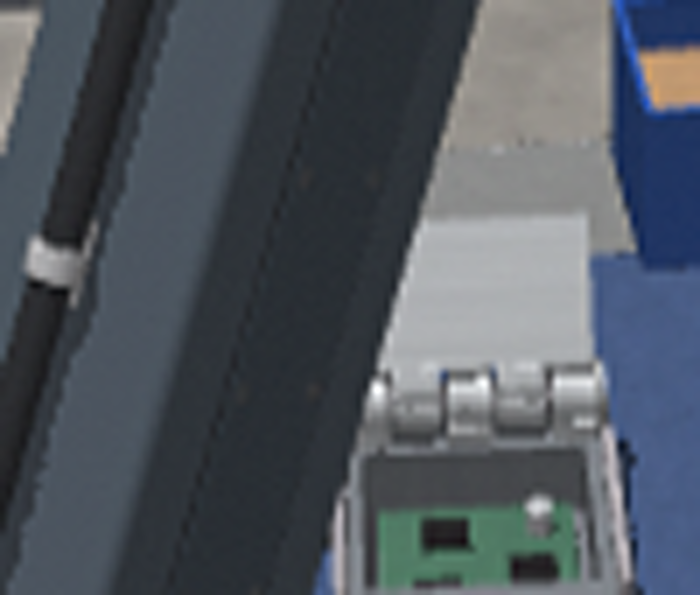

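View pics/topc13.png

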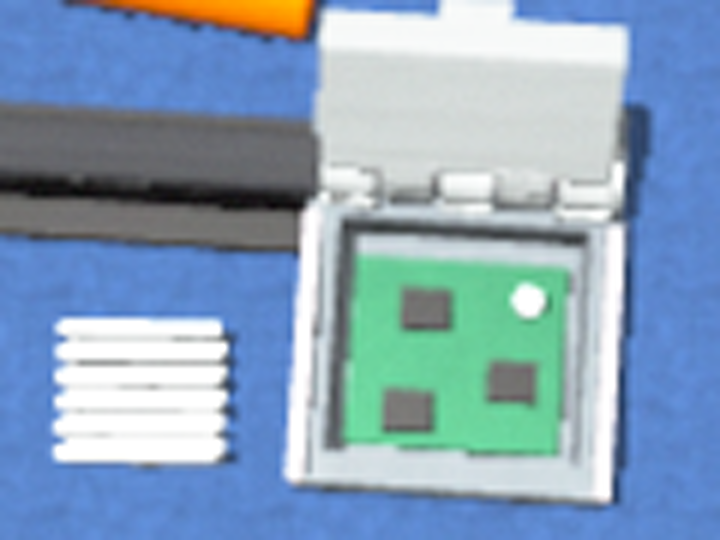

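View pics/top13.png

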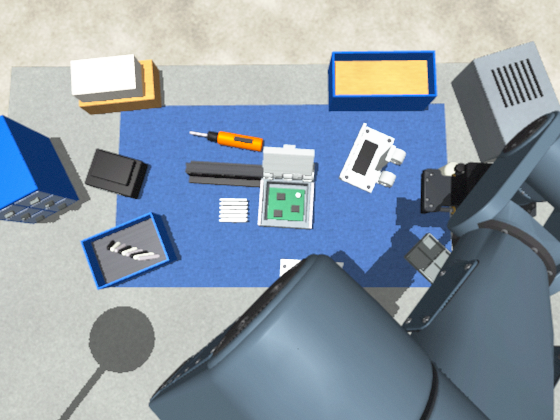

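```bash
python3 - <<'E'
from h import *
a=robot.capture("side");b=robot.capture("side")
m=cv2.absdiff(a,b).max(2)>40;print(m.sum(),m[150:230,270:300].sum(), np.argwhere(m)[:5])
t=robot.capture("top");t0=cv2.imread("pics/top0.png");cv2.imwrite("pics/pintail.png",cv2.resize(t[150:195,240:300],None,fx=12,fy=12))
m=cv2.absdiff(robot.capture("top"),t).max(2)>40;print(m.sum(),m[140:190,255:320].sum())
print(robot.sense()['joint_vel'],robot.sense()['t'])
E
```

```text
22 0 [[ 99 384]
 [100 384]
 [137 357]
 [137 403]
 [151 382]]
5 0
[-0.00426344  0.00094315  0.00013674 -0.00117208 -0.00080138 -0.00230163] 17.4
```

View pics/pintail.png

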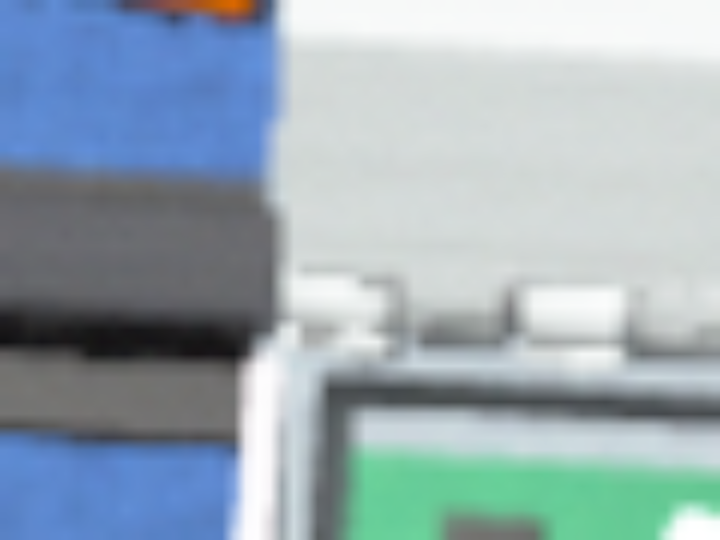

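```bash
python3 -c "
from rig import robot
print(robot.finish_job())"
```

```text
the job is handed in; nothing more can be done
None
```

The cover is back on its hinge, pinned, and leaning open on the two rests. I handed the job in at about 17.4 s of the 67 s allowed; no verdict was reported.

- **Cover slid home:** I pushed the rim about 37 mm with two spread fingers until it stopped against the knuckle feet. Force rose to about 8 N there, and the top view showed all five knuckles in line.
- **Pin pushed in:** I pushed it along the channel with about 1 N until it stopped firmly at about 9 N, with the finger's face about 1 mm from the bore mouth. Afterwards no pin was visible outside the knuckle in the top view. I couldn't see the flat end itself, so "flush" rests on where the finger stopped.
- **Cover swung up:** I pushed the lever round its arc to about 105 degrees and the cover fell back onto the rests. The last pictures put it at about 119–121 degrees (2.08–2.11 rad).
- **End state:** Pictures taken 0.05 s apart showed no change at the cover. The arm was raised clear, with no significant contact force. The heat sink, screwdriver, bin and housing look unmoved. The arm partly hid the tray and bottle in the last picture, but the tool never came near them and no contact force showed.

One check disagreed at first: a comparison of two side pictures showed large differences. Repeated, only about 22 pixels differed, none of them at the cover and those I looked at lying over towards the arm.

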